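Free a latched parts cassette from its dock and hold it up

TASK

A small pot with a blue lid has been left standing on the parts cassette, in the way: set it upright in the dark grey tray first. Then take the white cassette by its two orange side catches, squeeze them fully together so that it unlatches, lift it straight up out of its dock and finish while still holding it there by the squeezed catches, level, still, and about 10 cm above where it sat. Leave the loupe, dust blower, vial and caliper alone.

Things in the scene. Friction and masses are not known exactly. Their poses are not given: they have to be found in the camera images.
- dock: Fixed dock: black base plate 160 x 100 x 8 mm, metal side walls 26.5 to 33 mm from the middle, up to 36 mm above the bench. Origin: centre of its underside on the bench; z up, x along the cassette, y across it (towards the catches). A bar in each long wall holds a catch's barb down until that catch is squeezed in by 5 mm or more.
- cassette_grip (a point): Point half-way between the cassette's two orange catch pads, 54 mm above its underside, 62 mm above the bench when seated. Axes as the dock's. The pads face +y and -y, each 26 mm long (x), 24 mm high, centred on this height; 66 mm over both at rest, 52 mm when squeezed to their stops. Free space beside them down to the dock's walls. A grip of 20 to 30 N squeezes and carries it.
- cassette_base (a point): Centre of the underside of the parts cassette: white, loose, 110 (x) x 50 (y) x 82 mm, 0.26 kg, flat top. Axes as the dock's; 8 mm above the bench when seated. Side play in the dock about 1.5 mm.
- catch_left (a joint): Catch at the cassette's +y side: 0 = sprung out, latched; 0.007 m = pressed in to its stop. The spring pushes back with 2.4 N at 0, 8 N at the stop. Released (barb clear of the dock) from about 0.005.
- catch_right (a joint): The same for the catch at the cassette's -y side.
- pot_center (a point): Centre, half-way up, of the small round pot with a blue lid, 52 mm diameter, 50 mm high, 50 g, upright along z; at the start it stands on the flat top of the cassette, 90 mm above the bench. Grip it anywhere round its side.
- tray: Loose dark grey stacking tray, 225 (x) x 132 (y) x 40 mm, walls 4 mm thick, inner floor 7 mm above the bench; origin at the centre of its underside, z up. It lies on one side of the robot's centre line with the dock on the other; which is which varies.
- loupe: Bystander: black eye loupe, 35 mm diameter, 27 mm high, standing on the bench; origin at the centre of its underside.
- blower: Bystander: dark red rubber dust blower, 55 mm diameter, 137 mm high, standing; origin at the centre of its underside.
- vial: Bystander: sample vial with a red cap, 20 mm diameter, 45 mm high, standing; origin at the centre of its underside.
- caliper: Bystander: digital caliper lying flat, 73 x 201 x 21 mm, long along its y; origin at the centre of its underside.
Mind the look-alikes: they are no part of the job. Leave any green or red look-alike of the part that bears cassette_grip alone.

How it is judged:
By the outcome, as a careful person would: the job done as asked, in the order asked, and still so for the second after the job is handed in, while the arm keeps its last pose, push and grip.
It also fails if it takes over 54 s, if anything falls off the work surface, if the arm or the gripper's body presses on something with over 40 N, if the wrist force passes 120 N, or if a joint passes its speed limit or range.

ROBOT

A 6-joint arm with a two-finger parallel gripper is mounted at the origin on a cart in front of the work surface, level with it; the furniture and walls round the work are solid. World frame = base frame: x ahead of the robot, y to its left, z up, the work surface at z = 0. Lengths are in m, angles in rad, forces in N, time in s.
With the tool pointing down it reaches from about 0.275 to 0.825 m from the base axis. Payload 5.2 kg.
Tool frame: the origin (TCP) lies midway between the tips of the shut fingers; the grasp point (between the pads) lies arm.grasp_offset behind it (arm.grasp_offset is the distance from the TCP to the grasp point, in m); z points along the fingers, y is the direction in which the jaws open and shut (so a half turn about z gives the same grasp; the last joint's range is limited). The gripper opens to 93 mm and grips with 3 to 60 N. Pads are 15 mm wide; open, the fingers measure 128 mm over their backs; the gripper's body (75 mm by 188 mm) begins 65 mm behind the grasp point.
Start: joints at [1.077, 0.259, 1.535, -0, 1.348, -0.203], TCP at [0.158, 0.527, 0.219] pointing down, gripper open.
Joint ranges: [-3.14, 3.14], [-0.91, 2.08], [0.19, 2.58], [-1.22, 4.36], [0.22, 2.71], [-3.12, 3.12]. Speed limits (rad/s): [2.57, 2.57, 3.14, 3.14, 3.14, 3.14].

INTERFACE

Orientations are given as a unit quaternion [x, y, z, w].
In Python, from cell import arm, viewer, sign_off gives the robot as it stands.
- The arm moves only by the tool servo_tool, never from a script. Its argument "targets" is a list of rows, each an object with "translation": the shift along the world's x, y, z in cm, a list of three; "turn": the turn about the world's z in units of 6 degrees (1.0 is 6 degrees). In form: [{"translation": [dx, dy, dz], "turn": turn}, ...]. A call has 1 to 12 rows; each row shifts and turns the commanded pose from where the row before left it; what a row does not reach is not made up. A row lasts 1/12 s, in which the tool goes at most 41.7 mm and 7.16 degrees, less where a joint would pass 70% of its speed; a pose out of reach is approached as far as the arm can. A call with a gripper value outside its range is refused whole. "grip" is the opening, from -1 (shut) to 1 (fully open), so that 0 is half open, set as the call begins (left out, the last holds). The fingers move at their own pace and stop on an object; "newtons" is the grip in N (left out, the last holds). Time passes only in rows, so rows that do not move let the fingers close. It gives the time, the measured TCP pose, the force and the opening at its end, in the units of the state.
- arm.read_state(): the state, without advancing time (a new reading comes with each control period).
- viewer.get_image(name): name is "scene" or "top" or "wrist"; returns the picture (400x640x3 uint8, blue, green, red); there is no depth.
- viewer.get_calibration(name): a dict with "fx", "fy", "cx", "cy" (pixels), "camera_from_world" (4x4, takes a point from world to camera coordinates); the wrist camera has in their place "mount" (4x4, takes a point from camera to tool coordinates, whose origin is the TCP and whose axes are the flange's). Camera axes: x right, y down, z forward; pixel columns grow to the right and rows downward; lengths in m; the calibration is good to about 2 mm. The wrist camera is an equidistant fisheye: a pixel r from the principal point sees the ray r / f radians off the axis. A picture is of the moment at which its call begins: read the wrist's pose just before it. get_calibration takes no time and is no camera call.
- sign_off(): hands the job in, once; it reports no verdict.
The state is a dict: "time": time; "q": joint angles; "qvel": joint speeds; "effort": joint torques, N m; "eef_pos": TCP position; "ee_rot": TCP orientation; "wrist_force": force on the tool from outside, world axes, zero at the start; "ft_torque": the same for the moment, N m; "gripper_width": opening from 0.0 (shut) to 1.0 (fully open).
Only numpy, scipy, OpenCV 4.12 (cv2) and the standard library are available. Lean on these libraries where they do the work, as an engineer would, in place of code of your own. Each camera call takes 0.05 s, during which the arm holds its last target. There are 200 camera calls.

## Working session

There is one attempt and no reset: what is moved stays moved. The work goes in short steps, Python scripts to look and compute and a tool call to move; the robot and the scene stay as the last step left them, time stands still between calls to the robot, and variables do not carry over. Pictures are saved under pics/ and viewed, about 8 in all and at most 12, crops included, and the job is handed in when it is done.

Besides the shell and the picture viewer there is one more tool, called after "Request:" in YAML: its name, and indented under it one key for each argument. servo_tool: Moves the arm, as the interface text tells. Its arguments: {"type":"object","properties":{"targets":{"type":"array"},"grip":{"type":"number"},"newtons":{"type":"number"}},"required":["targets"]}

```bash
mkdir -p pics; ls
python3 - <<'E'
from cell import arm, viewer
import cv2,json,numpy as np
np.set_printoptions(precision=4,suppress=True)
s=arm.read_state(); print(s, arm.grasp_offset)
for n in ("scene","top","wrist"):
    cv2.imwrite(f"pics/{n}0.png",viewer.get_image(n)); print(n,viewer.get_calibration(n))
E
```

```text
pics
{'time': 0.0, 'q': array([ 1.0772,  0.2593,  1.5361,  0.    ,  1.348 , -0.2028]), 'qvel': array([ 0.0002,  0.0012, -0.0013,  0.0006, -0.0003,  0.0021]), 'effort': array([  0.0001, -43.7308, -28.4002,   0.072 ,   0.0412,  -0.0002]), 'eef_pos': array([0.1574, 0.5264, 0.2178]), 'ee_rot': array([ 0.1449,  0.9894, -0.0009, -0.0003]), 'wrist_force': array([0.9892, 0.5395, 0.3299]), 'ft_torque': array([-0.0126, -0.0335, -0.0028]), 'gripper_width': 0.9958538355354775} 0.0188
scene {'fx': 363.1802561149981, 'fy': 363.1802561149981, 'cx': 324.4061693124706, 'cy': 198.30912110679708, 'camera_from_world': array([[ 0.852 , -0.5236, -0.0006, -0.5343],
       [-0.3764, -0.6116, -0.6959,  0.214 ],
       [ 0.364 ,  0.5931, -0.7181,  0.9972],
       [ 0.    ,  0.    ,  0.    ,  1.    ]])}
top {'fx': 407.4803423230701, 'fy': 407.4803423230701, 'cx': 325.4278662800627, 'cy': 206.54920443017136, 'camera_from_world': array([[ 0.0139, -0.9999, -0.0073, -0.1006],
       [-0.9979, -0.0134, -0.0636,  0.5586],
       [ 0.0635,  0.0082, -0.9979,  1.5144],
       [ 0.    ,  0.    ,  0.    ,  1.    ]])}
wrist {'fx': 309.70691628693146, 'fy': 309.70691628693146, 'cx': 318.61443162245666, 'cy': 201.07450318793727, 'mount': array([[-0.0001, -0.9705, -0.2409,  0.0663],
       [ 1.    , -0.0002,  0.0004,  0.0001],
       [-0.0005, -0.2409,  0.9705, -0.1659],
       [ 0.    ,  0.    ,  0.    ,  1.    ]])}
```

View pics/top0.png

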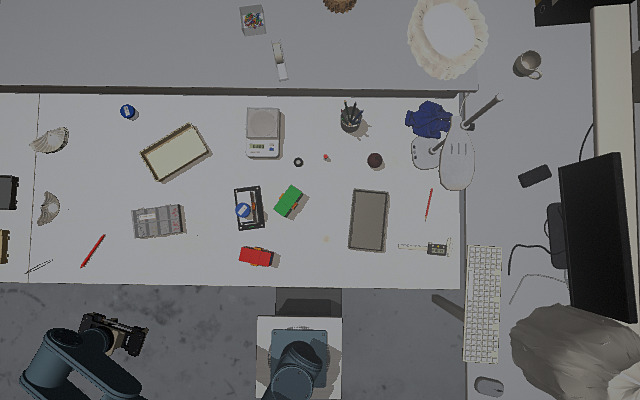

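View pics/scene0.png

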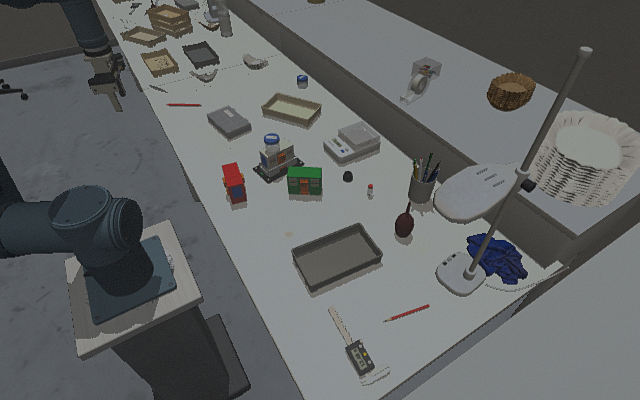

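The top view shows the white cassette in its dock at (247,208), with a blue-lidded pot on it at (243,210). Green (290,201) and red (258,256) look-alikes are nearby, a second blue-lidded pot stands at (128,112), and the dark tray is at (368,220). The one meant is the white cassette in the black dock, with the pot on top of it. I'll confirm that in an enlarged crop.

Run:
```python
import cv2,numpy as np
t=cv2.imread("pics/top0.png")[170:250,220:300]; s=cv2.imread("pics/scene0.png")[120:200,240:320]
r=lambda a:cv2.resize(a,None,fx=5,fy=5,interpolation=cv2.INTER_CUBIC)
cv2.imwrite("pics/crop1.png",np.hstack([r(t),r(s)]))
```

```text
(no output)
```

View pics/crop1.png

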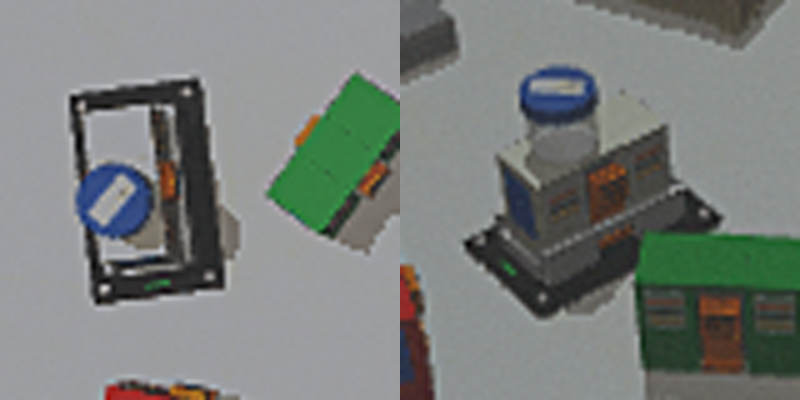

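The crop confirms it: a white cassette with orange catches in the black dock, and the blue lid on it at top (242.4,210.0), scene (271.4,137.2). The dock corners are also readable.

```bash
cat > h.py <<'E'
import numpy as np
from cell import arm, viewer
np.set_printoptions(precision=4,suppress=True)
def ray(n,p):
    c=viewer.get_calibration(n);M=c["camera_from_world"];R=M[:3,:3]
    d=R.T@np.array([(p[0]-c["cx"])/c["fx"],(p[1]-c["cy"])/c["fy"],1]);return -R.T@M[:3,3],d/np.linalg.norm(d)
def wray(p,pos,quat):
    from scipy.spatial.transform import Rotation as Ro
    c=viewer.get_calibration("wrist");v=np.array([p[0]-c["cx"],p[1]-c["cy"]]);r=np.hypot(*v);a=r/c["fx"]
    d=np.append(v/max(r,1e-9)*np.sin(a),np.cos(a));m=c["mount"];R=Ro.from_quat(quat).as_matrix()
    return R@m[:3,3]+pos,R@m[:3,:3]@d
def atz(r,z): o,d=r; return o+d*(z-o[2])/d[2]
def tri(rs):
    A=[np.eye(3)-np.outer(d,d) for o,d in rs];b=sum(a@o for a,(o,d) in zip(A,rs));x=np.linalg.solve(sum(A),b)
    return x,[np.linalg.norm(a@(x-o)) for a,(o,d) in zip(A,rs)]
E
python3 - <<'E'
from h import *
C=lambda n,u,v:ray(n,(u/5-.4+220,v/5-.4+170) if n=="top" else ((u-400)/5-.4+240,v/5-.4+120))
print("lid",tri([C("top",114,202),C("scene",559,86)]))
print("lid z.14",atz(C("top",114,202),.139),atz(C("scene",559,86),.139))
dk=np.array([atz(C("top",*p),.008) for p in [(69,94),(198,78),(224,287),(97,304)]]);print(dk,dk.mean(0))
ds=np.array([atz(C("scene",*p),.008) for p in [(466,242),(544,316),(722,216)]]);print("scene dock",ds)
print("ctop",np.array([atz(C("top",*p),.09) for p in [(82,114),(150,104),(186,262),(100,268)]]))
ty=np.array([atz(ray("top",p),.04) for p in [(355,189),(389,192),(384,250),(349,248)]]);print(ty,ty.mean(0))
print(tri([ray("top",(368.5,220)),ray("scene",(337,257))]))
E
```

```text
lid (array([0.5374, 0.1924, 0.1411]), [np.float64(0.0013279892235361238), np.float64(0.0013279892235362482)])
lid z.14 [0.5363 0.1934 0.139 ] [0.5397 0.1945 0.139 ]
[[0.6249 0.2577 0.008 ]
 [0.6384 0.1598 0.008 ]
 [0.4801 0.1363 0.008 ]
 [0.4659 0.232  0.008 ]] [0.5523 0.1965 0.008 ]
scene dock [[0.4681 0.23   0.008 ]
 [0.4824 0.1309 0.008 ]
 [0.638  0.159  0.008 ]]
ctop [[0.6019 0.2285 0.09  ]
 [0.6098 0.1798 0.09  ]
 [0.4966 0.1511 0.09  ]
 [0.4915 0.2126 0.09  ]]
[[ 0.6252 -0.202   0.04  ]
 [ 0.6157 -0.3281  0.04  ]
 [ 0.4014 -0.3106  0.04  ]
 [ 0.4069 -0.182   0.04  ]] [ 0.5123 -0.2557  0.04  ]
(array([ 0.5117, -0.2551,  0.0184]), [np.float64(0.00018370481028468318), np.float64(0.00018370481028469245)])
```

Pot centre is about (0.537, 0.193), with the lid top at z≈0.141. The dock centre is (0.552, 0.197) with yaw ≈ 8.8°, and the tray centre is (0.512, -0.256). Next I move above the pot, jaws along the dock's y.

Request:
servo_tool:
  targets:
    - {"translation": [2.5, -2.2, 0.3], "turn": 0.35}
    - {"translation": [2.5, -2.2, 0.3], "turn": 0.35}
    - {"translation": [2.5, -2.2, 0.3], "turn": 0.35}
    - {"translation": [2.5, -2.2, 0.3], "turn": 0.35}
    - {"translation": [2.5, -2.2, 0], "turn": 0.35}
    - {"translation": [2.5, -2.2, 0], "turn": 0.35}
    - {"translation": [2.5, -2.2, 0], "turn": 0.35}
    - {"translation": [2.5, -2.2, 0], "turn": 0.35}
    - {"translation": [2.5, -2.2, 0], "turn": 0.35}
    - {"translation": [2.5, -2.2, 0], "turn": 0.35}
    - {"translation": [2.5, -2.2, 0], "turn": 0.35}
    - {"translation": [2.5, -2.2, 0], "turn": 0.35}
  grip: 1
  newtons: 10

```text
time: 1.15
eef_pos: [0.4585, 0.2616, 0.2305]
ee_rot: [-0.075, 0.997, -0.0, -0.0]
wrist_force: [-0.1, 1.0, 0.3]
gripper_width: 1.0
```

Request:
servo_tool:
  targets:
    - {"translation": [2.5, -2.2, 0], "turn": 0.04}
    - {"translation": [2.5, -2.2, 0], "turn": 0}
    - {"translation": [2, -2, 0], "turn": 0}
    - {"translation": [1, -0.6, 0], "turn": 0}
    - {"translation": [0, 0, 0], "turn": 0}
    - {"translation": [0, 0, 0], "turn": 0}

```text
time: 1.65
eef_pos: [0.5372, 0.1931, 0.2301]
ee_rot: [-0.076, 0.997, 0.0, -0.001]
wrist_force: [-0.3, -0.2, -0.6]
gripper_width: 0.996
```

Run:
```python
from h import *
import cv2
s=arm.read_state(); print(s)
cv2.imwrite("pics/w1.png",viewer.get_image("wrist"))
```

```text
{'time': 1.65, 'q': array([ 0.1493,  0.2898,  1.4643,  0.0007,  1.389 , -1.5737]), 'qvel': array([ 0.0302, -0.0189,  0.0161,  0.0039,  0.0041,  0.0006]), 'effort': array([ -1.3584, -45.1871, -29.3105,  -0.1722,  -0.0523,  -0.0571]), 'eef_pos': array([0.5372, 0.1931, 0.2301]), 'ee_rot': array([-0.076 ,  0.9971,  0.0003, -0.0008]), 'wrist_force': array([-0.3088, -0.1516, -0.5625]), 'ft_torque': array([ 0.0035, -0.0255,  0.0631]), 'gripper_width': 0.9955830280432753}
```

View pics/w1.png

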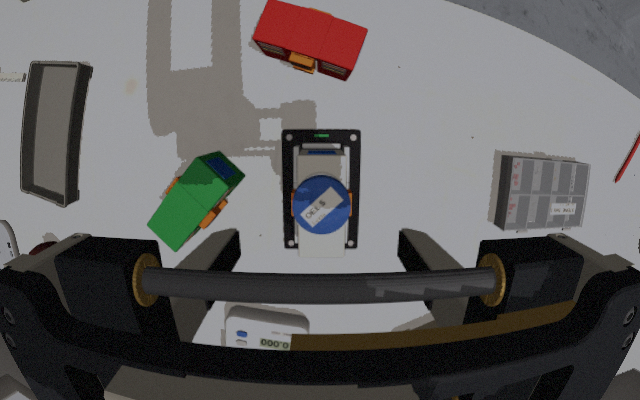

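The wrist view shows the pot lid centred at (322,205) and the dock frame square to the image: corners (282,129), (361,129), (283,249), (359,249). The jaws are aligned.

Run:
```python
from h import *
s=arm.read_state(); W=lambda p:wray(p,s['eef_pos'],s['ee_rot'])
print("lid",atz(W((322,205)),.14))
print("tri",tri([W((322,205)),ray("top",(242.4,210)),ray("scene",(271.4,136.9))]))
dk=np.array([atz(W(p),.008) for p in [(282,129),(361,129),(359.5,249),(283,249)]]);print(dk,dk.mean(0))
print(np.degrees([np.arctan2(*(dk[3]-dk[0])[1::-1]),np.arctan2(*(dk[2]-dk[1])[1::-1])]))
print("ctop",np.array([atz(W(p),.09) for p in [(297,151),(346,151),(299,257),(347,257)]]))
from scipy.spatial.transform import Rotation as R
print(R.from_quat(s['ee_rot']).as_matrix())
```

```text
lid [0.5369 0.1969 0.14  ]
tri (array([0.5378, 0.1951, 0.1381]), [np.float64(0.001941055076564348), np.float64(0.002084778592460862), np.float64(0.001971558050045621)])
[[0.4815 0.1394 0.008 ]
 [0.4663 0.2369 0.008 ]
 [0.6241 0.264  0.008 ]
 [0.6398 0.1611 0.008 ]] [0.5529 0.2003 0.008 ]
[7.7996 9.7555]
ctop [[0.4989 0.1666 0.09  ]
 [0.4915 0.2145 0.09  ]
 [0.6108 0.184  0.09  ]
 [0.603  0.2354 0.09  ]]
[[-0.9883 -0.1528 -0.0015]
 [-0.1528  0.9883  0.0005]
 [ 0.0014  0.0007 -1.    ]]
```

Request:
servo_tool:
  targets:
    - {"translation": [0, 0.3, -1.5], "turn": 0}
    - {"translation": [0, 0, -2], "turn": 0}
    - {"translation": [0, 0, -2], "turn": 0}
    - {"translation": [0, 0, -2], "turn": 0}
    - {"translation": [0, 0, -2], "turn": 0}
    - {"translation": [0, 0, -1.5], "turn": 0}
    - {"translation": [0, 0, -1], "turn": 0}
    - {"translation": [0, 0, -0.7], "turn": 0}
    - {"translation": [0, 0, -0.3], "turn": 0}
    - {"translation": [0, 0, 0], "turn": 0}
    - {"translation": [0, 0, 0], "turn": 0}

```text
time: 2.62
eef_pos: [0.538, 0.1963, 0.1014]
ee_rot: [-0.077, 0.997, 0.0, 0.001]
wrist_force: [0.1, 0.2, 1.0]
gripper_width: 1.0
```

Request:
servo_tool:
  targets:
    - {"translation": [0, 0, 0], "turn": 0}
    - {"translation": [0, 0, 0], "turn": 0}
    - {"translation": [0, 0, 0], "turn": 0}
    - {"translation": [0, 0, 0], "turn": 0}
    - {"translation": [0, 0, 0], "turn": 0}
    - {"translation": [0, 0, 0], "turn": 0}
    - {"translation": [0, 0, 0], "turn": 0}
    - {"translation": [0, 0, 0], "turn": 0}
    - {"translation": [0, 0, 0], "turn": 0}
    - {"translation": [0, 0, 0], "turn": 0}
    - {"translation": [0, 0, 0], "turn": 0}
    - {"translation": [0, 0, 0], "turn": 0}
  grip: -0.2
  newtons: 10

```text
time: 3.62
eef_pos: [0.5377, 0.1959, 0.1006]
ee_rot: [-0.077, 0.997, -0.0, -0.0]
wrist_force: [-0.6, -0.4, 0.2]
gripper_width: 0.513
```

Request:
servo_tool:
  targets:
    - {"translation": [0, 0, 0.5], "turn": 0}
    - {"translation": [0, 0, 1], "turn": 0}
    - {"translation": [0, 0, 1.5], "turn": 0}
    - {"translation": [0, 0, 2], "turn": 0}
    - {"translation": [0, 0, 1.5], "turn": 0}
    - {"translation": [0, 0, 1], "turn": 0}
    - {"translation": [0, 0, 0.5], "turn": 0}
    - {"translation": [0, 0, 0], "turn": 0}

```text
time: 4.28
eef_pos: [0.5384, 0.1961, 0.1822]
ee_rot: [-0.077, 0.997, 0.0, 0.001]
wrist_force: [0.9, -1.1, 0.2]
gripper_width: 0.517
```

Request:
servo_tool:
  targets:
    - {"translation": [0, -1, 0], "turn": 0}
    - {"translation": [-0.2, -2, 0], "turn": -0.23}
    - {"translation": [-0.2, -2.5, 0], "turn": -0.23}
    - {"translation": [-0.2, -3, 0], "turn": -0.23}
    - {"translation": [-0.2, -3, 0], "turn": -0.23}
    - {"translation": [-0.2, -3, 0], "turn": -0.23}
    - {"translation": [-0.2, -3, 0], "turn": -0.23}
    - {"translation": [-0.2, -3, 0], "turn": -0.23}
    - {"translation": [-0.2, -3, 0], "turn": -0.23}
    - {"translation": [-0.2, -3, 0], "turn": -0.23}
    - {"translation": [-0.2, -3, 0], "turn": -0.23}
    - {"translation": [-0.2, -3, 0], "turn": 0}

```text
time: 5.28
eef_pos: [0.5142, -0.1308, 0.1794]
ee_rot: [0.045, 0.999, 0.0, -0.001]
wrist_force: [0.6, -0.3, -1.1]
gripper_width: 0.516
```

Request:
servo_tool:
  targets:
    - {"translation": [-0.2, -3, 0], "turn": 0}
    - {"translation": [-0.2, -3, 0], "turn": 0}
    - {"translation": [-0.1, -2.7, 0], "turn": 0}
    - {"translation": [0, -2, 0], "turn": 0}
    - {"translation": [0, -1.3, 0], "turn": 0}
    - {"translation": [0, -0.7, 0], "turn": 0}
    - {"translation": [0, 0, 0], "turn": 0}
    - {"translation": [0, 0, 0], "turn": 0}

```text
time: 5.95
eef_pos: [0.5103, -0.2554, 0.1801]
ee_rot: [0.044, 0.999, 0.001, -0.001]
wrist_force: [-0.3, 0.9, -1.7]
gripper_width: 0.514
```

Run:
```python
from h import *
import cv2
s=arm.read_state(); print(s)
cv2.imwrite("pics/w2.png",viewer.get_image("wrist"))
```

```text
{'time': 5.95, 'q': array([-0.6597,  0.3243,  1.5412,  0.0005,  1.2776, -2.1428]), 'qvel': array([ 0.0209, -0.0131,  0.005 ,  0.0032,  0.0025,  0.0022]), 'effort': array([ -0.9467, -46.5163, -28.0796,  -0.1582,  -0.0144,  -0.0414]), 'eef_pos': array([ 0.5103, -0.2554,  0.1801]), 'ee_rot': array([ 0.0439,  0.999 ,  0.0006, -0.0005]), 'wrist_force': array([-0.2811,  0.8909, -1.7191]), 'ft_torque': array([ 0.0083,  0.0046, -0.0126]), 'gripper_width': 0.5137002460460803}
```

View pics/w2.png

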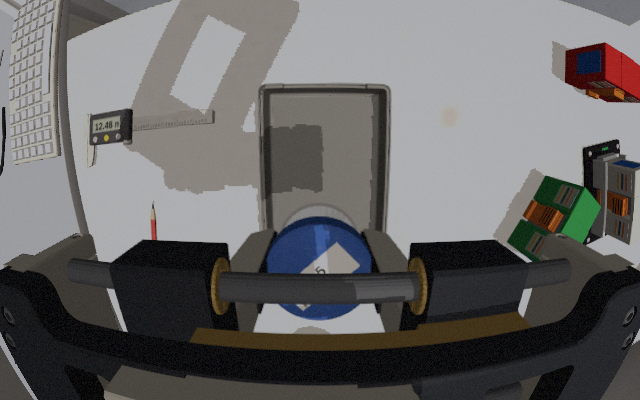

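The pot is held upright (lid at (320,265)), and the tray (260–390, 85–) is square to the jaws and centred. Lowering now.

Request:
servo_tool:
  targets:
    - {"translation": [0, 0, -1], "turn": 0}
    - {"translation": [0, 0, -2], "turn": 0}
    - {"translation": [0, 0, -2.5], "turn": 0}
    - {"translation": [0, 0, -2.5], "turn": 0}
    - {"translation": [0, 0, -2.5], "turn": 0}
    - {"translation": [0, 0, -2], "turn": 0}
    - {"translation": [0, 0, -1.5], "turn": 0}
    - {"translation": [0, 0, -1], "turn": 0}
    - {"translation": [0, 0, -0.5], "turn": 0}
    - {"translation": [0, 0, -0.3], "turn": 0}
    - {"translation": [0, 0, 0], "turn": 0}
    - {"translation": [0, 0, 0], "turn": 0}

```text
time: 7.0
eef_pos: [0.5112, -0.2563, 0.0234]
ee_rot: [0.044, 0.999, -0.0, 0.001]
wrist_force: [0.1, 1.1, -0.9]
gripper_width: 0.514
```

Request:
servo_tool:
  targets:
    - {"translation": [0, 0, -0.1], "turn": 0}
    - {"translation": [0, 0, -0.1], "turn": 0}
    - {"translation": [0, 0, 0], "turn": 0}

```text
time: 7.25
eef_pos: [0.5109, -0.2563, 0.0211]
ee_rot: [0.044, 0.999, -0.0, 0.0]
wrist_force: [-1.2, -0.5, -0.2]
gripper_width: 0.513
```

Request:
servo_tool:
  targets:
    - {"translation": [0, 0, -0.1], "turn": 0}
    - {"translation": [0, 0, -0.1], "turn": 0}
    - {"translation": [0, 0, 0], "turn": 0}

```text
time: 7.5
eef_pos: [0.5106, -0.256, 0.0185]
ee_rot: [0.044, 0.999, 0.0, -0.0]
wrist_force: [-0.2, 0.6, 0.3]
gripper_width: 0.513
```

Request:
servo_tool:
  targets:
    - {"translation": [0, 0, -0.1], "turn": 0}
    - {"translation": [0, 0, 0], "turn": 0}

```text
time: 7.67
eef_pos: [0.5107, -0.2562, 0.0178]
ee_rot: [0.044, 0.999, -0.0, 0.0]
wrist_force: [0.4, 0.6, 1.1]
gripper_width: 0.515
```

Request:
servo_tool:
  targets:
    - {"translation": [0, 0, 0], "turn": 0}
    - {"translation": [0, 0, 0], "turn": 0}
    - {"translation": [0, 0, 0], "turn": 0}
    - {"translation": [0, 0, 0], "turn": 0}
    - {"translation": [0, 0, 0], "turn": 0}
    - {"translation": [0, 0, 0], "turn": 0}
    - {"translation": [0, 0, 0], "turn": 0}
    - {"translation": [0, 0, 0], "turn": 0}
  grip: 0.55

```text
time: 8.33
eef_pos: [0.5107, -0.2561, 0.0177]
ee_rot: [0.044, 0.999, -0.0, 0.0]
wrist_force: [-0.7, 0.7, 0.4]
gripper_width: 0.774
```

Request:
servo_tool:
  targets:
    - {"translation": [0, 0, 0.5], "turn": 0}
    - {"translation": [0, 0, 1.5], "turn": 0}
    - {"translation": [0, 0, 2], "turn": 0}
    - {"translation": [0, 0, 2.5], "turn": 0}
    - {"translation": [0, 0, 3], "turn": 0}
    - {"translation": [0, 0, 3], "turn": 0}
    - {"translation": [0, 0, 3], "turn": 0}
    - {"translation": [0, 0, 2.5], "turn": 0}
    - {"translation": [0, 0, 1.5], "turn": 0}
    - {"translation": [0, 0, 1], "turn": 0}
    - {"translation": [0, 0, 0.5], "turn": 0}

```text
time: 9.25
eef_pos: [0.5111, -0.2564, 0.2295]
ee_rot: [0.044, 0.999, -0.001, 0.001]
wrist_force: [0.0, 1.0, -0.5]
gripper_width: 0.776
```

Request:
servo_tool:
  targets:
    - {"translation": [0.2, 1, 0], "turn": 0}
    - {"translation": [0.2, 2, 0], "turn": 0.25}
    - {"translation": [0.2, 2.5, 0], "turn": 0.25}
    - {"translation": [0.3, 3, 0], "turn": 0.25}
    - {"translation": [0.3, 3, 0], "turn": 0.25}
    - {"translation": [0.3, 3, 0], "turn": 0.25}
    - {"translation": [0.3, 3, 0], "turn": 0.25}
    - {"translation": [0.3, 3, 0], "turn": 0.25}
    - {"translation": [0.3, 3, 0], "turn": 0.25}
    - {"translation": [0.3, 3, 0], "turn": 0.25}
    - {"translation": [0.3, 3, 0], "turn": 0.05}
    - {"translation": [0.3, 3, 0], "turn": 0}
  grip: 1

```text
time: 10.25
eef_pos: [0.5424, 0.0712, 0.2259]
ee_rot: [-0.077, 0.997, 0.0, -0.002]
wrist_force: [-0.1, 0.1, 0.5]
gripper_width: 1.0
```

Request:
servo_tool:
  targets:
    - {"translation": [0.3, 3, 0], "turn": 0}
    - {"translation": [0.3, 3, 0], "turn": 0}
    - {"translation": [0.2, 2.7, 0], "turn": 0}
    - {"translation": [0.1, 2, 0], "turn": 0}
    - {"translation": [0, 1.3, 0], "turn": 0}
    - {"translation": [0, 0.7, 0], "turn": 0}
    - {"translation": [0, 0, 0], "turn": 0}
    - {"translation": [0, 0, 0], "turn": 0}

```text
time: 10.92
eef_pos: [0.5523, 0.1955, 0.227]
ee_rot: [-0.077, 0.997, -0.0, -0.001]
wrist_force: [0.7, -0.1, -0.2]
gripper_width: 1.001
```

Run:
```python
from h import *
import cv2
s=arm.read_state(); print(s['eef_pos'],s['ee_rot'],s['time'])
np.save("w3.npy",np.r_[s['eef_pos'],s['ee_rot']])
w=viewer.get_image("wrist");cv2.imwrite("pics/w3.png",w)
t=viewer.get_image("scene");cv2.imwrite("pics/s3.png",t)
r=lambda a,f:cv2.resize(a,None,fx=f,fy=f,interpolation=cv2.INTER_CUBIC)
cv2.imwrite("pics/c3.png",np.hstack([r(w[100:250,245:395],2.6667),r(t[200:300,280:380],4)]))
```

```text
[0.5523 0.1955 0.227 ] [-0.0767  0.9971 -0.0003 -0.0006] 10.9167
```

View pics/c3.png

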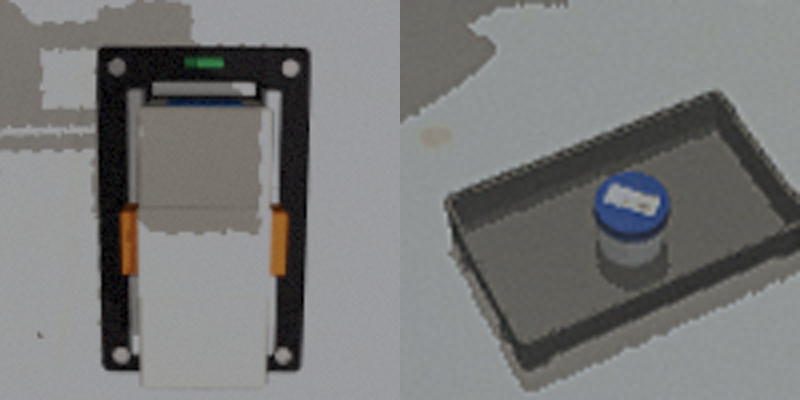

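The pot stands upright in the tray. In the wrist crop the orange pads are at outer top edges (121,206–275) on the left and (288,210–275) on the right. The scene crop has the -y pad's top edge at about (610,167).

Run:
```python
from h import *
a=np.load("w3.npy");k=8/3
W=lambda u,v:wray(((u+.5)/k-.5+245,(v+.5)/k-.5+100),a[:3],a[3:])
S=ray("scene",((610-400)/5-.4+240,167/5-.4+120))
print(tri([W(121,240.5),S]))
P=np.array([atz(W(*p),.074) for p in [(121,206),(121,275),(288,208),(287.5,275)]]);print(P,P.mean(0))
print(np.linalg.norm(P[0]-P[2]),np.linalg.norm(P[1]-P[3]))
print("roof",[(z,np.linalg.norm(atz(W(139,240),z)-atz(W(266,240),z))) for z in(.08,.09,.1)], atz(W(202.5,240),.09))
dk=np.array([atz(W(*p),.008) for p in [(97,47),(310,47),(301,371),(103,371)]]);print(dk,dk.mean(0))
L=np.degrees([np.arctan2(*(q-p)[1::-1]) for p,q in [(dk[0],dk[3]),(dk[1],dk[2]),(P[0],P[1]),(P[2],P[3])]]);print(L, "jaw x", np.degrees(2*np.arctan2(a[4],a[3])))
```

```text
(array([0.5568, 0.1662, 0.0821]), [np.float64(0.0010249496554727555), np.float64(0.0010249496554727614)])
[[0.5438 0.164  0.074 ]
 [0.5715 0.1677 0.074 ]
 [0.5346 0.2289 0.074 ]
 [0.5613 0.2335 0.074 ]] [0.5528 0.1986 0.074 ]
0.06556764017538462 0.0665721631859595
roof [(0.08, np.float64(0.0492552374547982)), (0.09, np.float64(0.04768163414558369)), (0.1, np.float64(0.04610803083636918))] [0.5492 0.1971 0.09  ]
[[0.4829 0.1379 0.008 ]
 [0.4677 0.2354 0.008 ]
 [0.6244 0.2593 0.008 ]
 [0.6395 0.1614 0.008 ]] [0.5536 0.1985 0.008 ]
[8.5354 8.6691 7.6443 9.7412] jaw x 188.79641522457388
```

Run:
```python
from h import *
c=np.array([.553,.198,0]);t=np.radians(8.7);R=np.array([[np.cos(t),np.sin(t)],[-np.sin(t),np.cos(t)]])
C=lambda u,v:ray("top",(u/5-.4+220,v/5-.4+170))
a=np.load("w3.npy")
for p in [(267,192),(320,234),(355,72),(300,130)]: print(p,R@(atz(C(*p),.09)-c)[:2])
```

```text
(267, 192) [-0.0211 -0.1018]
(320, 234) [-0.0562 -0.1355]
(355, 72) [ 0.0559 -0.1757]
(300, 130) [ 0.0199 -0.131 ]
```

Request:
servo_tool:
  targets:
    - {"translation": [0, 0.25, -1], "turn": 0}
    - {"translation": [0, 0, -2], "turn": 0}
    - {"translation": [0, 0, -2], "turn": 0}
    - {"translation": [0, 0, -2], "turn": 0}
    - {"translation": [0, 0, 0], "turn": 0}
    - {"translation": [0, 0, 0], "turn": 0}
  grip: 0.76

```text
time: 11.52
eef_pos: [0.5518, 0.1976, 0.1564]
ee_rot: [-0.076, 0.997, -0.0, -0.002]
wrist_force: [-0.1, -0.1, 1.2]
gripper_width: 0.881
```

Request:
servo_tool:
  targets:
    - {"translation": [0.1, 0, -1], "turn": 0}
    - {"translation": [0, 0, -2], "turn": 0}
    - {"translation": [0, 0, -2], "turn": 0}
    - {"translation": [0, 0, -2], "turn": 0}
    - {"translation": [0, 0, -1.5], "turn": 0}
    - {"translation": [0, 0, -1], "turn": 0}
    - {"translation": [0, 0, -0.8], "turn": 0}
    - {"translation": [0, 0, -0.6], "turn": 0}
    - {"translation": [0, 0, -0.3], "turn": 0}
    - {"translation": [0, 0, 0], "turn": 0}
    - {"translation": [0, 0, 0], "turn": 0}

```text
time: 12.43
eef_pos: [0.5542, 0.1985, 0.0462]
ee_rot: [-0.077, 0.997, 0.0, 0.001]
wrist_force: [0.1, 0.2, -0.2]
gripper_width: 0.878
```

Run:
```python
from h import *
import cv2
s=arm.read_state(); print(s['eef_pos'],s['ee_rot'],s['wrist_force'],s['ft_torque'])
w=viewer.get_image("wrist");t=viewer.get_image("scene")
r=lambda a,f:cv2.resize(a,None,fx=f,fy=f,interpolation=cv2.INTER_CUBIC)
cv2.imwrite("pics/c4.png",np.hstack([r(w[80:330,195:445],1.6),r(t[110:210,230:330],4)]))
```

```text
[0.5542 0.1985 0.0462] [-0.0765  0.9971  0.      0.0006] [ 0.0747  0.1614 -0.194 ] [0.0262 0.0148 0.0366]
```

View pics/c4.png

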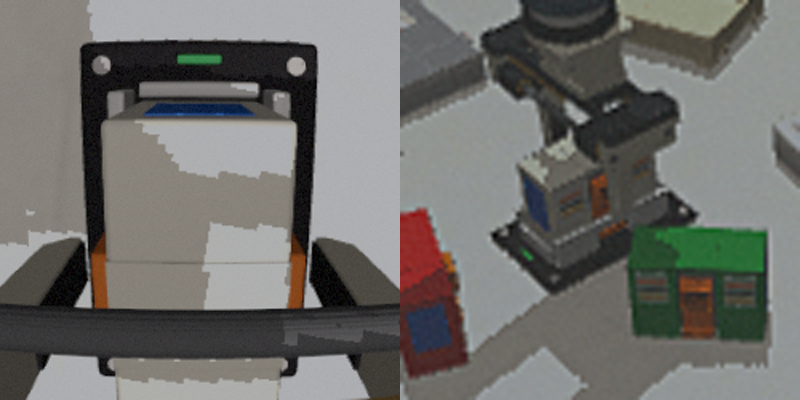

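The fingers straddle both orange pads evenly (gaps at x≈83–93 and 305–312), with nothing touching. I nudge down 2 mm and squeeze.

Request:
servo_tool:
  targets:
    - {"translation": [-0.1, 0, -0.2], "turn": 0}
    - {"translation": [0, 0, 0], "turn": 0}

```text
time: 12.7
eef_pos: [0.5526, 0.1985, 0.0438]
ee_rot: [-0.077, 0.997, 0.0, 0.0]
wrist_force: [0.2, -0.3, -0.0]
gripper_width: 0.88
```

Request:
servo_tool:
  targets:
    - {"translation": [0, 0, 0], "turn": 0}
    - {"translation": [0, 0, 0], "turn": 0}
    - {"translation": [0, 0, 0], "turn": 0}
    - {"translation": [0, 0, 0], "turn": 0}
    - {"translation": [0, 0, 0], "turn": 0}
    - {"translation": [0, 0, 0], "turn": 0}
    - {"translation": [0, 0, 0], "turn": 0}
    - {"translation": [0, 0, 0], "turn": 0}
    - {"translation": [0, 0, 0], "turn": 0}
    - {"translation": [0, 0, 0], "turn": 0}
    - {"translation": [0, 0, 0], "turn": 0}
    - {"translation": [0, 0, 0], "turn": 0}
  grip: -0.5
  newtons: 26

```text
time: 13.7
eef_pos: [0.553, 0.1983, 0.0442]
ee_rot: [-0.077, 0.997, -0.0, 0.0]
wrist_force: [-0.7, -1.1, 5.9]
gripper_width: 0.534
```

Request:
servo_tool:
  targets:
    - {"translation": [0, 0, 0], "turn": 0}
    - {"translation": [0, 0, 0], "turn": 0}
    - {"translation": [0, 0, 0], "turn": 0}

```text
time: 13.95
eef_pos: [0.553, 0.1984, 0.0442]
ee_rot: [-0.077, 0.997, -0.0, 0.0]
wrist_force: [-1.8, -1.4, 5.9]
gripper_width: 0.537
```

Request:
servo_tool:
  targets:
    - {"translation": [0, 0, 0.1], "turn": 0}
    - {"translation": [0, 0, 0.2], "turn": 0}
    - {"translation": [0, 0, 0.3], "turn": 0}
    - {"translation": [0, 0, 0], "turn": 0}

```text
time: 14.28
eef_pos: [0.5527, 0.1985, 0.0498]
ee_rot: [-0.077, 0.997, 0.0, 0.0]
wrist_force: [0.4, 0.3, -1.7]
gripper_width: 0.538
```

Unlatched: only about the cassette's weight on the wrist. Continuing straight up.

Request:
servo_tool:
  targets:
    - {"translation": [0, 0, 0.5], "turn": 0}
    - {"translation": [0, 0, 0.8], "turn": 0}
    - {"translation": [0, 0, 1], "turn": 0}
    - {"translation": [0, 0, 1.2], "turn": 0}
    - {"translation": [0, 0, 1.2], "turn": 0}
    - {"translation": [0, 0, 1.2], "turn": 0}
    - {"translation": [0, 0, 1.2], "turn": 0}
    - {"translation": [0, 0, 1], "turn": 0}
    - {"translation": [0, 0, 0.7], "turn": 0}
    - {"translation": [0, 0, 0.4], "turn": 0}
    - {"translation": [0, 0, 0.2], "turn": 0}
    - {"translation": [0, 0, 0], "turn": 0}

```text
time: 15.28
eef_pos: [0.5527, 0.1984, 0.1439]
ee_rot: [-0.077, 0.997, 0.0, 0.0]
wrist_force: [0.3, -0.4, -3.2]
gripper_width: 0.538
```

Request:
servo_tool:
  targets:
    - {"translation": [0, 0, 0], "turn": 0}
    - {"translation": [0, 0, 0], "turn": 0}
    - {"translation": [0, 0, 0], "turn": 0}
    - {"translation": [0, 0, 0], "turn": 0}
    - {"translation": [0, 0, 0], "turn": 0}
    - {"translation": [0, 0, 0], "turn": 0}

```text
time: 15.78
eef_pos: [0.5526, 0.1984, 0.1434]
ee_rot: [-0.077, 0.997, -0.0, -0.0]
wrist_force: [-0.3, -0.1, -2.2]
gripper_width: 0.537
```

Run:
```python
from h import *
import cv2
s=arm.read_state(); print(s['eef_pos'],s['ee_rot'],s['wrist_force'],s['ft_torque'],s['gripper_width'],s['qvel'])
w=viewer.get_image("wrist");t=viewer.get_image("scene")
r=lambda a,f:cv2.resize(a,None,fx=f,fy=f,interpolation=cv2.INTER_CUBIC)
cv2.imwrite("pics/c5.png",np.hstack([r(w[80:330,195:445],1.6),r(t[90:290,210:410],2)]))
```

```text
[0.5526 0.1984 0.1434] [-0.0765  0.9971 -0.0001 -0.0002] [-0.2713 -0.1192 -2.1692] [ 0.0073  0.0095 -0.0434] 0.5368768980670516 [-0.0014 -0.0002 -0.0023 -0.0006 -0.0008 -0.0008]
```

View pics/c5.png

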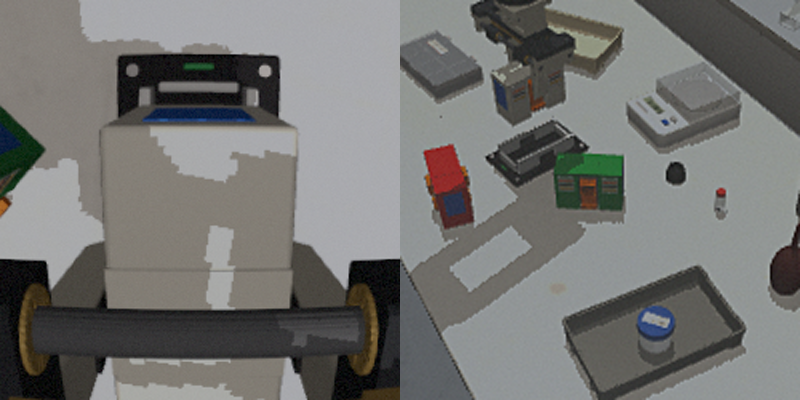

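The cassette hangs level: its roof edge is at the same wrist pixels (102–298, ~122) as when seated. The dock is empty and the pot stands upright in the tray.

```bash
python3 -c "
from cell import sign_off
print(sign_off())"
```

```text
the job is handed in; nothing more can be done
None
```

The job is done and handed in at about 16 s of the 54 s allowed. I set the pot upright in the dark grey tray, then squeezed the white cassette's orange catches at 26 N. The cassette unlatched, and I lifted it straight up and was still holding it when I handed the job in.

- **Height and stillness:** the tool rose 9.9 cm (0.0442 to 0.1434 m) from where it gripped the cassette. It was still to within 0.003 rad/s on every joint.
- **Level:** the cassette's roof edge sits at the same place in the wrist picture as when it was seated. The wrist load was about 2.2 N, against roughly 2.6 N for the cassette's weight.
- **Surroundings:** in the last picture the dock is empty and the pot is upright in the tray. The loupe, vial, blower and both look-alikes stand undisturbed. The caliper was outside that crop, but the arm never came near it.

**Disagreements:**
- The opening held steady at 0.537, about 50 mm, against 52 mm expected with the catches at their stops. The pot had also read about 4 mm narrow, so I take this as the gripper reading small.
- My one two-camera height for the top of a catch pad came out 8 mm high. I used the stated height instead, which matched the 66 mm width over both pads in the wrist picture.

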